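# Close the receipt board: fold the flap over and tuck it under the lip

## Task

Close the shop's receipt board: with the outside of a fingertip, push the standing metal flap over and press it flat onto the slips, then, keeping it pressed down, push it along by its raised ledge until its edge is fully home beneath the fixed lip, and let go so that the lip alone holds it shut. Only touch the flap's outer face and edges: do not pinch it or touch its rubber inside, and do not lift the board or shove it about. Leave the bottle, carton, handset and tape roll as they are.

Things in the scene. Friction and masses are not known exactly. Their poses are not given: they have to be found in the camera images.
- board: Loose wooden receipt board, 200 x 160 mm, 12 mm thick, about 1.6 kg, flat on the counter; origin at the centre of its underside, x from the hinge side towards the lip side, y along the hinge, z up. A 5 mm pad of slips lies on it. Two steel lugs (y = +-73 mm, x -86 to -34 mm, tops 32 mm above the counter) carry the hinge rod in slots along x. At the x = +60 to +81 mm end a fixed steel lip 100 mm wide overhangs the board.
- flap (a joint): Angle of the aluminium flap (120 mm from hinge to free edge, 120 mm wide) about its hinge rod, rad: 0 = folded flat over the slips (a firm stop), grows as it opens, about 1.9 = standing and leaning back away from the lip, stop at 2.2. A light spring opens it towards 1.9: left alone when flat it springs up again (about 1 N at the edge holds it down). Tucked and let go it rises only to about 0.05, against the lip.
- rod (a joint): Slide of the hinge rod in its slots, carrying the flap with it, m: 0 to 0.024, growing along the board's x towards the lip; stiff (about 4.5 N moves it), stays where left. With the flap flat, its free edge is level with the lip's edge at 0.010 and 14 mm beneath it at 0.024; near 0 the flap folds down clear of the lip.
- flap_inside: Rubber sheet, 98 x 110 mm, lining the flap's inside face (the face turned to the slips, and to the lip when the flap stands). Not to be touched. Its origin is on the hinge line.
- flap_hinge (a point): Middle of the hinge rod's axis, 22 mm above the counter, at x = -70 mm of the board when the rod is at 0. The flap's outer face is 2 mm from this axis, its inside 3 mm on the other side. Axes turn with the flap: x from the hinge to the free edge, y along the hinge, z out of the outer face.
- flap_edge (a point): Middle of the flap's free edge, 120 mm from the hinge axis; axes as flap_hinge.
- ledge_foot (a point): Foot of the raised ledge on the flap's outer face, 76 mm from the hinge axis, in the middle of the flap's width. The ledge is 60 mm long along the hinge and 8 mm high: square face towards the hinge (to push against), sloping down to the sheet at 100 mm from the hinge; the last 20 mm to the free edge is plain sheet. Axes as flap_hinge.
- lip_edge (a point): Middle of the lip's lower edge that faces the hinge, at x = 60, z = 29 mm of the board. The flap's edge goes under here; flat, its top is 24 mm above the counter, so 5 mm to spare. The lip's top is 32 mm above the counter; a small flare reaches 5 mm further towards the hinge, up to 35 mm high. Axes as the board's.
- bottle: Loose clear bottle, 58 mm across, 155 mm tall, beyond the lip end of the board; origin at the centre of its base. Bystander.
- carton: Loose green stock carton, 75 x 50 x 60 mm, beside the board on the side away from the robot; origin at the centre of its base. Bystander.
- handset: Loose black cordless handset lying flat, 165 x 46 x 20 mm, beside the board on the robot's side; origin at the centre of its underside. Bystander.
- tape: Loose roll of tape lying flat, 72 mm across, 22 mm high, beyond the hinge end of the board; origin at the centre of its underside. Bystander.

How it is judged:
On the way, in this order (a step that is already met when the one before it is completed fails the run):
1. the flap is folded over, almost flat (value of joint flap below 0.25 rad), for 0.05 s.
2. the flap is flat with its edge well under the lip (value of joint flap below 0.09 rad and value of joint rod above 0.017 m), for 0.2 s.
At the end, for the whole second after the job is handed in: Flap angle under 0.09 rad with the rod pushed at least 17 of its 24 mm (edge 7 mm or more under the lip), staying so by itself, at rest; board within 40 mm and bystanders within 30 mm of where they began (all of step 2 and velocity of joint flap below 0.1 rad/s and linear speed of board below 0.02 m/s and distance of board from where it was at the start of the episode below 0.04 m and distance of each of bottle, carton, handset, tape from where it was at the start of the episode below 0.03 m); the robot touches nothing.
It fails at once if the board is lifted or tipped (12 mm or 0.15 rad) (height (world z) of board above 0.012 m or angle between board's own z axis and vertical above 0.15 rad).
It fails at once if the board is shoved more than 40 mm (distance of board from where it was at the start of the episode above 0.04 m).
It fails at once if the flap is pinched: a finger presses on its rubber inside (contact force between the fingers and flap_inside above 1.5 N).
It fails at once if a bystander is moved more than 30 mm, lifted or tipped (distance of any of bottle, carton, handset, tape from where it was at the start of the episode above 0.03 m or angle between any of bottle, carton, handset, tape's own z axis and vertical above 0.4 rad).
It also fails if it takes over 38 s, if anything falls off the work surface, if the arm or the gripper's body presses on something with over 40 N, if the wrist force passes 120 N, or if a joint passes its speed limit or range.

## Robot

A 6-joint arm with a two-finger parallel gripper is mounted at the origin on the work surface. World frame = base frame: x ahead of the robot, y to its left, z up, the work surface at z = 0. Lengths are in m, angles in rad, forces in N, time in s.
With the tool pointing down it reaches from about 0.275 to 0.825 m from the base axis. Payload 4.9 kg.
Tool frame: the origin (TCP) lies midway between the tips of the shut fingers; the grasp point (between the pads) lies 19 mm behind it (grip_point_offset is the distance from the TCP to the grasp point, in m); z points along the fingers, y is the line along which they close (so a half turn about z gives the same grasp; the last joint's range is limited). The gripper opens to 85 mm and grips with 20 to 120 N. Pads are 22 mm wide; open, the fingers measure 114 mm over their backs; the gripper's body (76 mm by 85 mm) begins 54 mm behind the grasp point. The pads swing forward as they close: fully open they stand 13 mm farther back than shut.
Start: joints at [-1.312, 0.326, -0.193, 1.052, 0, 1.437], TCP at [0.211, -0.508, 0.231] pointing down, gripper open.
Joint ranges: [-2.65, 2.65], [-0.97, 1.79], [-1.3, 1.35], [-1.93, 2.1], [-1.47, 1.37], [-3.14, 3.14]. Speed limits (rad/s): [2.57, 2.57, 3.14, 3.14, 3.14, 3.14].

## Interface

Orientations are given as a rotation vector (axis times angle).
In Python, from cell import * gives the robot as it stands. Calls block until the motion is done:
- movep(position, orientation): joint-space move of the TCP to a pose.
- move_l(position, velocity=0.15, rot=None, until_force=None): straight line of the TCP; rot=None keeps the orientation; velocity is the mean speed in m/s. With until_force (N) it stops when the force on the tool has changed by that much, and returns True; else False.
- set_joints(angles): joint-space move.
- let_go() and grab(newtons=None): open the fingers fully, or close them until they stop; newtons is the grip in N (None keeps the last).
- sleep(seconds).
- ik(position, orientation): joint angles nearest the present ones, or None.
- get_state(): the state.
- grab_frame(name): name is "scene" or "top" or "wrist"; returns a dict with "img" (420x560x3 uint8, red, green, blue), "fx", "fy", "cx", "cy" (pixels), "k1" (the pictures are not rectified: a ray, as slopes to the right and down, at radius r is drawn at 1 + k1 r^2 times it, then the intrinsics apply), "cam_to_world" (4x4, takes a point from camera to world coordinates); the wrist camera has in their place "T_tool_cam" (4x4, takes a point from camera to tool coordinates, whose origin is the TCP and whose axes are the flange's). Camera axes: x right, y down, z forward; pixel columns grow to the right and rows downward; lengths in m; the calibration is good to about 2 mm. A picture is of the moment at which its call begins: read the wrist's pose just before it. There is no depth.
A pose or a line that the arm cannot do raises MotionError and nothing moves.
- sign_off(): hands the job in; it is judged then, once.
Trained networks look in the newest picture that a camera, given by its name, has taken for a name from the list of things; names that differ only in an ending like _2 or _b are one class to them, and where a whole thing is asked for, a point or a joint stands for the part that bears it (a point fixed in the world has none). Each returns a list of dicts, best first, with "score" (0 to 1); they miss things now and then, are a little off and sometimes report something else, mostly with a low value. They report only what shows in the picture. A call takes as long as a camera call.
- spot_in(camera, name): "centre" ([column, row] in pixels, amid what is visible of it).
- silhouettes(camera, name): "mask" (420x560 bool, what is visible of it) and "centre" ([column, row] in pixels, amid what is visible of it).
- tip_of(camera, name): "centre" ([column, row] in pixels: a listed point, or the origin of a listed thing).
The state is a dict: "clock": time; "q": joint angles; "joint_velocities": joint speeds; "tau": joint torques, N m; "position": TCP position; "eef_rot": TCP orientation; "contact_force": force on the tool from outside, world axes, zero at the start; "wrist_torque": the same for the moment, N m; "finger_gap": opening from 0.0 (shut) to 1.0 (fully open); "grasp_force": force on a finger pad.
Only numpy, scipy, OpenCV 4.12 (cv2) and the standard library are available. Lean on these libraries where they do the work, as an engineer would, in place of code of your own. Each camera call takes 0.05 s, during which the arm holds its last target. There are 200 camera calls.

## Working session

There is one attempt and no reset: what is moved stays moved. The work goes in short steps, each a Python script; the robot and the scene stay as the last script left them, time stands still between calls to the robot, and variables do not carry over. Pictures are saved under pics/ and viewed, at most 10 in all, crops included, and the job is handed in when it is done.

```bash
mkdir -p pics
cat > h.py <<'E'
from cell import *
import numpy as np, cv2
from scipy.spatial.transform import Rotation as R
def ray(f,px):
    u=np.array([(px[0]-f["cx"])/f["fx"],(px[1]-f["cy"])/f["fy"]]);s=u.copy()
    for _ in range(20): s=u/(1+f["k1"]*(s@s))
    T=np.array(f["cam_to_world"]);d=T[:3,:3]@np.array([s[0],s[1],1]);return T[:3,3],d/np.linalg.norm(d)
def at_z(f,px,z):
    o,d=ray(f,px);return o+d*(z-o[2])/d[2]
def tri(a,b):
    A=np.zeros((3,3));v=np.zeros(3)
    for o,d in(a,b):
        P=np.eye(3)-np.outer(d,d);A+=P;v+=P@o
    p=np.linalg.solve(A,v);return p,[np.linalg.norm((np.eye(3)-np.outer(d,d))@(p-o)) for o,d in(a,b)]
E
python3 - <<'E'
from h import *
np.set_printoptions(precision=4,suppress=True)
F={}
for c in("scene","top"):
    f=F[c]=grab_frame(c);cv2.imwrite(f"pics/{c}0.png",f["img"][:,:,::-1])
    print(c,f["cam_to_world"][0:3,3] if hasattr(f["cam_to_world"],'shape') else f["cam_to_world"])
for n in("board","flap_hinge","flap_edge","ledge_foot","lip_edge","bottle","carton","handset","tape"):
    r={c:tip_of(c,n)[:2] for c in F}
    for c in r: print(n,c,[(np.round(x["centre"],1),round(x["score"],2)) for x in r[c]])
    if all(r.values()):
        print("   ",*tri(*[ray(F[c],r[c][0]["centre"]) for c in F]))
E
```

```text
scene [0.977  0.8252 0.728 ]
top [0.4837 0.0061 0.795 ]
board scene [(array([289.1, 203.8]), 0.72)]
board top [(array([388.8, 198.1]), 0.27)]
    [ 0.5314 -0.1386 -0.0303] [np.float64(0.0899980809334095), np.float64(0.08999808093340948)]
flap_hinge scene [(array([307.8, 217. ]), 0.58)]
flap_hinge top [(array([256.7, 252.9]), 0.81), (array([299.5, 323.9]), 0.41)]
    [0.4989 0.0561 0.0141] [np.float64(0.0008392903387930305), np.float64(0.0008392903387931765)]
flap_edge scene [(array([327.6, 176.7]), 0.82)]
flap_edge top []
ledge_foot scene [(array([319.6, 191. ]), 0.96)]
ledge_foot top [(array([236.2, 254.9]), 0.65)]
    [0.4935 0.0849 0.0977] [np.float64(0.002371008856682236), np.float64(0.0023710088566823552)]
lip_edge scene [(array([272.9, 183.9]), 0.69)]
lip_edge top [(array([325.5, 237. ]), 0.75)]
    [ 0.521  -0.0666  0.0314] [np.float64(0.003919254005520185), np.float64(0.003919254005520166)]
bottle scene [(array([222.4, 173. ]), 0.81), (array([320.8, 196.1]), 0.55)]
bottle top [(array([388.1, 195.9]), 0.62)]
    [ 0.5938 -0.1868  0.0141] [np.float64(0.004878259246507869), np.float64(0.004878259246507929)]
carton scene [(array([232.6, 229.4]), 0.61), (array([343.7, 188. ]), 0.53)]
carton top [(array([282.5, 166.2]), 0.64)]
    [0.6559 0.0074 0.0073] [np.float64(0.005485381087972488), np.float64(0.00548538108797257)]
handset scene [(array([344.7, 188.3]), 0.62)]
handset top [(array([301.3, 325.7]), 0.82), (array([281.7, 168.7]), 0.3)]
    [ 0.3605 -0.0188 -0.0053] [np.float64(0.006108466212208905), np.float64(0.006108466212208984)]
tape scene [(array([350.9, 249.1]), 0.55)]
tape top [(array([197.3, 270.6]), 0.86)]
    [ 0.4672  0.169  -0.0017] [np.float64(0.0033272955962379528), np.float64(0.003327295596237988)]
```

```bash
python3 -c "
import cv2,numpy as np
a=cv2.imread('pics/scene0.png')[110:290,160:440];b=cv2.imread('pics/top0.png')[130:360,150:430]
a=cv2.resize(a,(400,257));b=cv2.resize(b,(400,329))
cv2.imwrite('pics/both.png',np.vstack([a,b]))"
```

```text
(no output)
```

View pics/both.png

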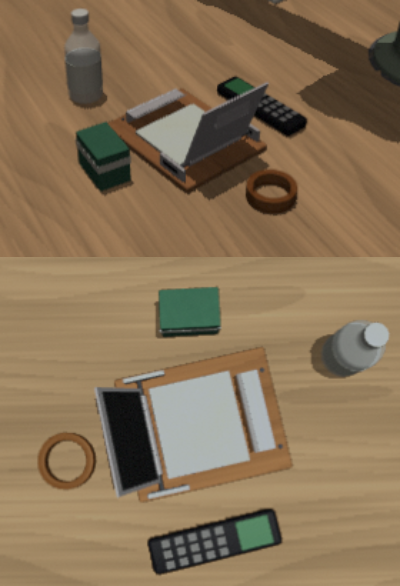

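The scene picture agrees with the network points. The flap stands at the left end in the top view, leaning towards the tape, and the lip is at the right. Next I fit the board pose to all the points and move behind the flap.

```bash
cat > m.py <<'E'
from h import *
from scipy.optimize import least_squares
np.set_printoptions(precision=4,suppress=True)
D={"scene":{"flap_hinge":(307.8,217),"flap_edge":(327.6,176.7),"ledge_foot":(319.6,191),"lip_edge":(272.9,183.9),"board":(289.1,203.8)},
"top":{"flap_hinge":(256.7,252.9),"ledge_foot":(236.2,254.9),"lip_edge":(325.5,237)}}
def loc(n,th,rod=0):
    c,s=np.cos(th),np.sin(th);X=lambda r,z:np.array([-.07+rod+r*c-z*s,0,.022+r*s+z*c])
    return {"flap_hinge":X(0,0),"flap_edge":X(.12,0),"ledge_foot":X(.076,.002),"lip_edge":np.array([.06,0,.029]),"board":np.zeros(3)}[n]
def W(p,l):
    c,s=np.cos(p[2]),np.sin(p[2]);return np.array([p[0]+c*l[0]-s*l[1],p[1]+s*l[0]+c*l[1],l[2]])
def fit(F):
    rays=[(n,c,ray(F[c],px)) for c in D for n,px in D[c].items()]
    def res(p,full=False):
        v=[]
        for n,c,(o,d) in rays:
            q=W(p,loc(n,p[3]))-o; v.append((q-d*(q@d))*1000)
        return np.array(v) if full else np.concatenate(v)
    s=least_squares(res,[.51,-.01,-1.39,1.9],loss="soft_l1",f_scale=3)
    for (n,c,_),e in zip(rays,res(s.x,True)): print(n,c,np.linalg.norm(e).round(1))
    return s.x
E
python3 - <<'E'
from m import *
F={c:grab_frame(c) for c in("scene","top")}
p=fit(F);print(p);np.save("p.npy",p)
s=get_state();print(s["finger_gap"],s["contact_force"])
grab(20)
bx=np.array([np.cos(p[2]),np.sin(p[2]),0])
T=W(p,[-.155,0,.25])
for k in(1,-1):
    x=k*bx;z=np.array([0,0,-1.]);M=np.column_stack([x,np.cross(z,x),z]);rv=R.from_matrix(M).as_rotvec()
    q=ik(T,rv);print(k,q)
    if q is not None and (k==1 or abs(q[5])<abs(best[1][5])): best=(rv,q)
    elif k==1: best=(rv,[9]*6)
np.save("rv.npy",best[0])
move_l(np.array(s["position"])+[0,0,.05])
movep(T,best[0])
s=get_state();print(s["position"],T,s["finger_gap"],s["contact_force"],s["clock"])
E
```

```text
flap_hinge scene 6.3
flap_edge scene 6.8
ledge_foot scene 3.3
lip_edge scene 4.2
board scene 7.1
flap_hinge top 4.3
ledge_foot top 3.9
lip_edge top 4.8
[ 0.509  -0.0106 -1.3917  1.9053]
0.9965472407199086 [-0.2382 -0.5228 -0.8322]
1 [ 0.1395  0.2246 -0.2824  1.0639 -0.     -1.6104]
-1 [ 0.1395  0.2246 -0.2824  1.0639 -0.      1.5312]
[0.4817 0.1412 0.25  ] [0.4814 0.1419 0.25  ] 7.837575985931232e-05 [0.2282 0.7065 0.3598] 4.85
```

Run:
```python
from m import *
p=np.load("p.npy")
move_l(W(p,[-.155,0,.09]),.2)
s0=.062
for th in(1.57,1.25,.95,.65,.4,.2):
    c,s=np.cos(th),np.sin(th)
    l=[-.07+s0*c-.002*s-.011,0,.022+s0*s+.002*c]
    hit=move_l(W(p,l),.1,until_force=15)
    st=get_state();print(th,hit,np.array(l),st["position"],st["contact_force"],round(st["clock"],2))
    if hit: break
F={}
ims=[]
for c in("scene","top"):
    f=grab_frame(c);F[c]=f;ims.append(f["img"][110:290,160:440] if c=="scene" else f["img"][140:340,160:440])
ims=[cv2.resize(i,None,fx=1.45,fy=1.45) for i in ims]
cv2.imwrite("pics/fold.png",np.vstack(ims)[:,:,::-1])
```

```text
1.57 False [-0.083  0.     0.084] [0.4941 0.0711 0.0841] [-0.2261  0.487   0.4554] 6.67
1.25 False [-0.0633  0.      0.0815] [0.4976 0.0517 0.0813] [ 0.2485 -0.8965  0.3306] 7.03
0.95 False [-0.0466  0.      0.0736] [0.5005 0.0351 0.0734] [ 0.0416 -0.0272  0.6525] 7.36
0.65 False [-0.0329  0.      0.0611] [0.5029 0.0212 0.0606] [-0.9464 -0.2188 -0.2988] 7.69
0.4 False [-0.0247  0.      0.048 ] [0.5043 0.0135 0.0477] [-0.506  -0.5122  1.7295] 8.0
0.2 False [-0.0206  0.      0.0363] [0.5052 0.0097 0.0362] [-1.1811  1.1444  1.1368] 8.28
```

View pics/fold.png

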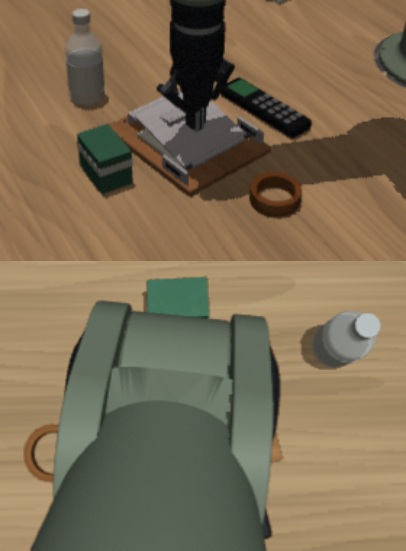

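The picture shows the flap folded over, with the fingertip at about (197,120) on its outer face, on the hinge side of the ledge. Next I press lightly and feel for the ledge.

Run:
```python
from m import *
p=np.load("p.npy");bx=np.array([np.cos(p[2]),np.sin(p[2]),0])
P=np.array(get_state()["position"])
print(move_l(P+[0,0,-.02],.03,until_force=7))
def show(t):
    st=get_state();f=np.array(st["contact_force"]);q=np.array(st["position"])
    print(t,"bx %.1f mm z %.1f  Fx %.1f Fz %.1f t %.1f"%((q-[p[0],p[1],0])@bx*1e3,q[2]*1e3,f@bx,f[2],st["clock"]));return q,f@bx
q,_=show("press")
for i in range(8):
    move_l(q+bx*.003,.03);q2,f=show(i);q=np.r_[(q+bx*.003)[:2],q[2]]
    if f<-6.5: break
```

```text
True
press bx -20.0 mm z 23.3  Fx 0.7 Fz 10.7 t 8.9
0 bx -18.1 mm z 23.4  Fx -2.5 Fz 9.7 t 9.1
1 bx -15.3 mm z 23.4  Fx -3.2 Fz 8.8 t 9.4
2 bx -12.3 mm z 23.4  Fx -3.3 Fz 8.9 t 9.6
3 bx -9.4 mm z 23.4  Fx -3.6 Fz 8.9 t 9.9
4 bx -6.3 mm z 23.4  Fx -3.7 Fz 10.0 t 10.1
5 bx -3.3 mm z 23.4  Fx -3.6 Fz 9.8 t 10.4
6 bx -0.3 mm z 23.4  Fx -3.4 Fz 9.1 t 10.6
7 bx 2.3 mm z 23.4  Fx -4.4 Fz 9.2 t 10.9
```

Run:
```python
from m import *
p=np.load("p.npy");bx=np.array([np.cos(p[2]),np.sin(p[2]),0])
def show(t):
    st=get_state();f=np.array(st["contact_force"]);q=np.array(st["position"])
    print(t,"bx %.1f mm z %.1f  Fx %.1f Fz %.1f t %.1f"%((q-[p[0],p[1],0])@bx*1e3,q[2]*1e3,f@bx,f[2],st["clock"]));return q,f@bx
q,_=show("s")
for i in range(9):
    q=q+bx*.003;move_l(q,.03);q2,f=show(i)
    if f<-13: break
f=grab_frame("scene");i=cv2.resize(f["img"][140:260,200:400],None,fx=3,fy=3,interpolation=cv2.INTER_CUBIC);cv2.imwrite("pics/push.png",i[:,:,::-1])
```

```text
s bx 2.3 mm z 23.4  Fx -4.4 Fz 9.2 t 10.9
0 bx 3.1 mm z 23.4  Fx -6.6 Fz 8.9 t 11.1
1 bx 6.1 mm z 23.4  Fx -5.3 Fz 8.8 t 11.4
2 bx 9.3 mm z 23.3  Fx -6.0 Fz 8.5 t 11.6
3 bx 12.5 mm z 23.4  Fx -5.4 Fz 8.1 t 11.9
4 bx 15.5 mm z 23.3  Fx -4.4 Fz 6.1 t 12.1
5 bx 16.8 mm z 23.1  Fx -9.5 Fz 8.4 t 12.4
6 bx 18.0 mm z 23.0  Fx -13.7 Fz 7.8 t 12.6
```

View pics/push.png

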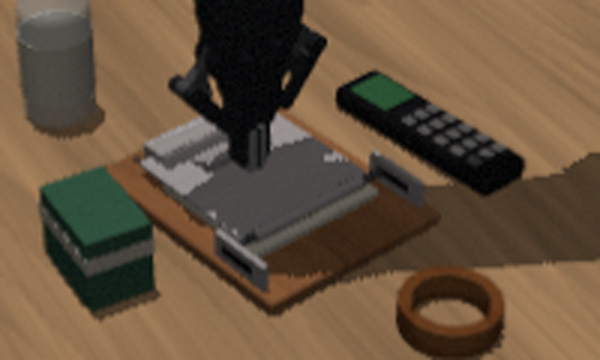

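The flap is flat and its far edge is at the lip, around (200,160). Force rose over the last 2 mm, so I check how far the rod has gone.

Run:
```python
from m import *
p=np.load("p.npy");bx=np.array([np.cos(p[2]),np.sin(p[2]),0])
f=grab_frame("scene")
for n,z in(("flap_hinge",.022),("ledge_foot",.024),("flap_edge",.022),("lip_edge",.029),("board",0)):
    for x in tip_of("scene",n)[:2]:
        print(n,np.round(x["centre"],1),round(x["score"],2),((at_z(f,x["centre"],z)-[p[0],p[1],0])@bx*1e3).round(1))
for n,z in(("flap_hinge",.022),("lip_edge",.029)): print("start",n,((at_z(f,D["scene"][n],z)-[p[0],p[1],0])@bx*1e3).round(1))
print(get_state()["contact_force"])
```

```text
flap_hinge [301.3 210.3] 0.72 -49.6
ledge_foot [278.  192.7] 0.81 28.9
flap_edge [233.1 227.6] 0.43 -7.3
lip_edge [272.4 185. ] 0.82 54.3
lip_edge [230.1 228.3] 0.38 -12.6
board [289.3 202.9] 0.76 9.1
start flap_hinge -75.4
start lip_edge 57.0
[-0.7878 13.1739  8.2168]
```

The hinge has moved about 25 mm, so the rod is at its end stop. I relieve the side load, lift off and check.

Run:
```python
from m import *
p=np.load("p.npy");bx=np.array([np.cos(p[2]),np.sin(p[2]),0])
q=np.array(get_state()["position"])
move_l(q-bx*.0015+[0,0,.003],.02);q=np.array(get_state()["position"]);move_l(q+[0,0,.03],.05);move_l(q+[0,0,.22],.2)
movep(W(p,[-.2,0,.3]),np.load("rv.npy"))
st=get_state();print(st["contact_force"],st["clock"])
f=grab_frame("scene")
for n,z in(("flap_hinge",.022),("ledge_foot",.024),("lip_edge",.029)):
    for x in tip_of("scene",n)[:1]:
        print(n,round(x["score"],2),((at_z(f,x["centre"],z)-[p[0],p[1],0])@bx*1e3).round(1))
i=cv2.resize(f["img"][140:260,200:400],None,fx=3,fy=3,interpolation=cv2.INTER_CUBIC);cv2.imwrite("pics/end.png",i[:,:,::-1])
```

```text
[ 0.3062 -0.4346  0.6374] 16.2333
flap_hinge 0.6 -45.0
ledge_foot 0.63 28.1
lip_edge 0.92 57.1
```

View pics/end.png

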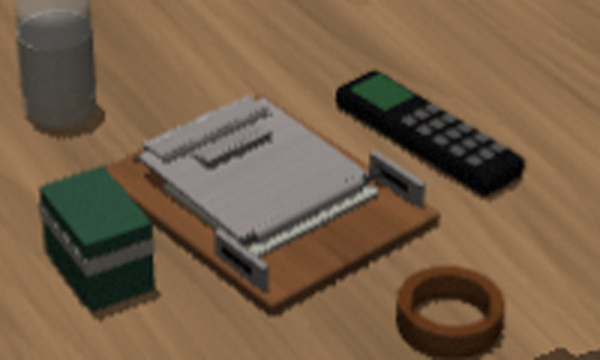

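The flap lies shut with its edge under the lip, around (210,135). The bystanders are untouched and the arm is clear.

```bash
python3 -c "
from cell import *
print(sign_off())"
```

```text
the job is handed in; nothing more can be done
None
```

The receipt board is shut: the flap is flat, the rod looks to be at its end stop with the edge under the lip, the bystanders look unmoved, and I handed the job in at about 16 s; no verdict was returned.

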